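# Trip the ratchet of an inspection board, lay it flat and gauge the blind bore

### The arm

A 6-joint arm with a two-finger parallel gripper is mounted at the origin on the work surface. World frame = base frame: x ahead of the robot, y to its left, z up, the work surface at z = 0. Lengths are in m, angles in degrees, forces in N, time in s.
With the tool pointing down it reaches from about 0.4 to 0.825 m from the base axis. Payload 7 kg.
Tool frame: the origin (TCP) lies midway between the tips of the shut fingers; the grasp point (between the pads) lies 19 mm behind it; x points along the fingers, z is the direction in which the jaws open and shut, and the axes are right-handed (so a half turn about x gives the same grasp; the last joint's range is limited). The gripper opens to 88 mm and grips with 3 to 60 N. Pads are 19 mm wide; open, the fingers measure 130 mm over their backs; the gripper's body (78 mm by 193 mm) begins 47 mm behind the grasp point.
Start: joints at [86.007, 20.546, 0.682, 0, -70.136, -16.507], TCP at [0.236, 0.632, 0.196] pointing down, gripper open.
Joint ranges: [-176.03, 176.03], [-82.01, 121.73], [-58.28, 71.71], [-173.87, 95.51], [-174.79, -0.11], [-173.66, 173.66]. Speed limits (degrees/s): [136.94, 136.94, 172.46, 180, 180, 180].

### API

Orientations are given as [roll, pitch, yaw] about the fixed x, y, z axes, in that order (R = Rz(yaw) Ry(pitch) Rx(roll)).
In Python, from plant import ctrl gives the robot as it stands. The module is installed in compiled form; this text tells all that it offers.
- The arm moves only by the tool servo_tool, never from a script. Its argument "deltas" is a list of rows, each a list of 3 entries, a list of its own where there are three numbers: the turn, a rotation vector about the tool's x, y, z in degrees, then the shift along the tool's x, y, z in cm, then the finger opening in cm, from 0 to 8.76. A call has 1 to 5 rows; each row is the pose to reach, as a shift and turn from the pose measured when the call began, along the tool's axes at that moment; what a row does not reach only later rows make up. A row lasts 1/10 s, in which the tool goes at most 50 mm and 8.59 degrees, less where a joint would pass 70% of its speed; a pose out of reach is approached as far as the arm can. A call with a gripper value outside its range is refused whole. The fingers move at their own pace and stop on an object; the grip force is fixed at half the most. Time passes only in rows, so rows that repeat a pose let the fingers close. It gives the time, the measured TCP pose, the force and the opening at its end, in the units of the state.
- ctrl.get_obs(): the state, without advancing time (a new reading comes with each control period).
- ctrl.snapshot(name): name is "side" or "top" or "wrist"; returns a dict with "image" (400x640x3 uint8, red, green, blue), "vertical_fov" (degrees; the focal length in pixels is half the picture's height over the tangent of half this angle, whatever the lens; pixels are square), "cx", "cy" (the principal point, pixels), "k1" (the pictures are not rectified: a ray, as slopes to the right and down, at radius r is drawn at 1 + k1 r^2 times it, then the intrinsics apply), "rvec" (rotation vector, rad) and "tvec" (3), from world to camera coordinates, as OpenCV has them. Camera axes: x right, y down, z forward; pixel columns grow to the right and rows downward; lengths in m; the calibration is good to about 2 mm. A picture is of the moment at which its call begins. There is no depth.
- ctrl.close_job(): hands the job in, once; it reports no verdict.
The state is a dict: "clock": time; "joint_pos": joint angles; "qvel": joint speeds; "tau": joint torques, N m; "tool_pos": TCP position; "orientation": TCP orientation; "force": force on the tool from outside, world axes, zero at the start; "moment": the same for the moment, N m; "opening": finger opening in m.
Only numpy, scipy, OpenCV 4.12 (cv2) and the standard library are available. Lean on these libraries where they do the work, as an engineer would, in place of code of your own. Each camera call takes 0.05 s, during which the arm holds its last target. There are 200 camera calls.

### The job

The hinged inspection board is propped up on its ratchet. Raise it by the grip rail on its free edge, up through its notches and on past the top one until the pawl tips over backwards clear of the teeth, then lower it under control all the way flat. Now take the depth rod (the one with the disc collar) out of its rack, lower it into the blind bore of the block until it bottoms out, hold it there for about a second without forcing it, and leave it standing in the bore; do not disturb the other objects or touch the pawl.

Things in the scene. Friction and masses are not known exactly. Their poses are not given: they have to be found in the camera images.
- board_hinge (a point): Fixed point on the middle of the board's hinge line, 95 mm above the table, on the steel ratchet fixture (base plate 225 x 225 mm, from 35 mm behind the hinge to 190 mm ahead). Its x points level from the hinge to the board's free edge, y along the hinge line, z up. The toothed quadrant and the pawl are on its +y side, at y = 86 to 107 mm.
- board (a joint): Angle of the board above flat (rad): 0 flat, 0.88 hard stop; grows as the free edge rises. Notches hold it at about 0.11, 0.215, 0.32, 0.425, 0.53 and 0.635; with the pawl engaged it can be raised, not lowered. The pawl is thrown over at about 0.80, surely by 0.84; the board then falls if let go. Board and block weigh about 1.1 kg: 6 N holds it at the rail.
- board_rail (a point): Centre of the grip rail on the free edge: a flat steel bar 12 mm thick, 100 mm wide along the hinge, 45 mm high, its foot on the board's top face 190 mm from the hinge line, leaning 0.25 rad from the board's normal, away from the hinge. z of its frame points up the rail, x across its thickness, away from the hinge. The board is 160 x 10 mm, top face 5 mm off the hinge plane; block 66 mm away.
- pawl (a joint): Angle of the brass pawl (rad), a 45 mm long tumbling strut standing on the fixture's +y side about 134 mm ahead of the hinge. Negative: it leans into the teeth (about -0.56 in a notch); 0: upright dead centre; positive: thrown back clear of the teeth, resting at 0.42, and it stays there by its weight.
- block_mid (a point): Machined aluminium block 70 x 90 x 50 mm high bolted to the board, moving with it; this point is its centre, 83 mm from the hinge line and 30 mm off the hinge plane, x away from the hinge, z along the board's normal.
- bore_mouth (a point): Centre of the mouth of the only blind bore in the block's top face (z along the bore, pointing out): 15 mm wide, chamfered, 40 mm deep, perpendicular to the board (upright only when the board is flat).
- rod_mid (a point): Half-way point on the depth rod's axis, 58 mm above its tip; z up the rod. Steel, 116 mm long, 0.16 kg: from the tip, a shank 12 mm thick and 60 mm long, a disc collar 30 mm wide and 6 mm thick, a round grip 18 mm thick and 50 mm long (its middle is 33 mm above this point). It starts upright in either rack hole. Bottomed in the bore, its collar is still 20 mm above the block.
- rod_tip (a point): The foot of the depth rod's shank, on its axis; z along the rod.
- rod_rack: Fixed black plastic rack 60 x 130 x 45 mm high; origin at the centre of its underside, y along its length. Two upright holes 14 mm wide, 36 mm deep, at y = -34 and +34 mm: one holds the depth rod, the other the plug gauge, their tips 9 mm above the table.
- plug_mid (a point): Middle of the plug gauge, the other rod in the rack (leave it): 97 mm long, thick stepped head 32 mm wide and no disc collar.
- ball_stand_mid (a point): Bystander: white reference ball 29 mm wide on a steel post with a round foot 52 mm wide, 91 mm tall; the point is 45 mm up.
- ring_gauge_mid (a point): Bystander: steel ring gauge lying flat, 68 mm wide, 22 mm high; the point is its centre.
- v_block_mid (a point): Bystander: steel V-block 50 x 40 x 42 mm; the point is its centre.
There are look-alikes about, which are no part of the job. Leave any black or pink look-alike of the part that bears rod_mid alone.

How it is judged:
By the outcome, as a careful person would: the job done as asked, in the order asked, and still so for the second after the job is handed in, with the robot touching nothing.
It also fails if it takes over 67 s, if anything falls off the work surface, if the arm or the gripper's body presses on something with over 40 N, if the wrist force passes 120 N, or if a joint passes its speed limit or range.

## Working session

There is one attempt and no reset: what is moved stays moved. The work goes in short steps, Python scripts to look and compute and a tool call to move; the robot and the scene stay as the last step left them, time stands still between calls to the robot, and variables do not carry over. Pictures are saved under pics/ and viewed, on a budget of 10 in all, crops included, one or two more only if the job needs it, and the job is handed in when it is done.

Besides the shell and the picture viewer there is one more tool, called after "Request:" as a command line: name --argument value ..., lists and objects as JSON in quotes. servo_tool: Moves the arm, as the interface text tells. Its arguments: {"type":"object","properties":{"deltas":{"type":"array","items":{"type":"array"}}},"required":["deltas"]}

```bash
mkdir -p pics
cat > h.py <<'E'
import numpy as np, cv2, pickle
from scipy.spatial.transform import Rotation as R
from plant import ctrl
def snap(n,save=None):
    s=ctrl.snapshot(n); 
    if save: cv2.imwrite('pics/'+save+'.png',s['image'][:,:,::-1]); pickle.dump({k:s[k] for k in s},open('pics/'+save+'.pkl','wb'))
    return s
def load(n): return pickle.load(open('pics/'+n+'.pkl','rb'))
def K(s):
    f=200/np.tan(np.radians(s['vertical_fov'])/2)
    return np.array([[f,0,s['cx']],[0,f,s['cy']],[0,0,1.]]),np.array([s['k1'],0,0,0.])
def ray(s,u,v):
    k,d=K(s); p=cv2.undistortPoints(np.array([[[u,v]]],float),k,d)[0,0]
    Rm=cv2.Rodrigues(np.array(s['rvec'],float))[0]; t=np.array(s['tvec'],float).ravel()
    w=Rm.T@np.array([p[0],p[1],1]); return -Rm.T@t, w/np.linalg.norm(w)
def onz(s,u,v,z):
    o,w=ray(s,u,v); return o+w*(z-o[2])/w[2]
def tri(*obs):
    A=np.zeros((3,3));b=np.zeros(3);L=[]
    for s,u,v in obs:
        o,w=ray(s,u,v);P=np.eye(3)-np.outer(w,w);A+=P;b+=P@o;L.append((P,o))
    x=np.linalg.solve(A,b); return x,[1e3*np.linalg.norm(P@(x-o)) for P,o in L]
def proj(s,X):
    k,d=K(s); return cv2.projectPoints(np.atleast_2d(np.array(X,float)),np.array(s['rvec'],float),np.array(s['tvec'],float),k,d)[0][:,0]
def state():
    o=ctrl.get_obs(); return o
def TR():
    o=ctrl.get_obs(); return np.array(o['tool_pos']),R.from_euler('xyz',o['orientation'],degrees=True)
def delta(p,rot=None):
    "target world pos (m), rot -> rotvec deg in tool, shift cm in tool"
    t,r=TR(); rot=r if rot is None else rot
    return np.round((r.inv()*rot).as_rotvec(degrees=True),2),np.round(r.inv().apply(np.array(p)-t)*100,2)
E
python3 - <<'E'
from h import *
for n in ('side','top','wrist'):
    s=snap(n,n+'0'); print(n,s['vertical_fov'],s['cx'],s['cy'],s['k1'],ray(s,s['cx'],s['cy']))
print(state())
E
```

```text
side 43.92356301364472 315.1167348795228 202.41077569134043 -0.02505474677953089 (array([ 0.32043305, -1.10874988,  0.84743475]), array([ 0.15694114,  0.83703134, -0.52416412]))
top 54.985668497646635 316.06344264359274 201.8346380839514 -0.09625763652489938 (array([0.48531812, 0.03290119, 1.05259784]), array([ 0.0727611 ,  0.01951074, -0.99715854]))
wrist 70.55784185873198 317.7578799558374 194.54556301781392 0.0007236187152371886 (array([0.30463157, 0.60657711, 0.38470495]), array([-0.25664528,  0.09420477, -0.96190367]))
{'clock': 0.15, 'joint_pos': array([ 8.60064721e+01,  2.05842518e+01,  6.45399094e-01, -1.37482941e-02,
       -7.01372045e+01, -1.65082817e+01]), 'qvel': array([ 0.0715417 , -0.03537658,  0.14372822,  0.10015054, -0.02272188,
       -0.14269192]), 'tau': array([ 1.20314144e-04, -5.83270812e+01,  2.93293351e+01,  7.00123385e+00,
        8.82096298e-03, -9.87828162e-05]), 'tool_pos': array([0.23628552, 0.63184395, 0.19531216]), 'orientation': array([   6.86435458,   89.92285203, -103.6421349 ]), 'force': array([ 0.32720392, -0.43920385,  0.11172932]), 'moment': array([-0.06457566,  0.03198607, -0.0500605 ]), 'opening': 0.0873587311069703}
```

View pics/top0.png

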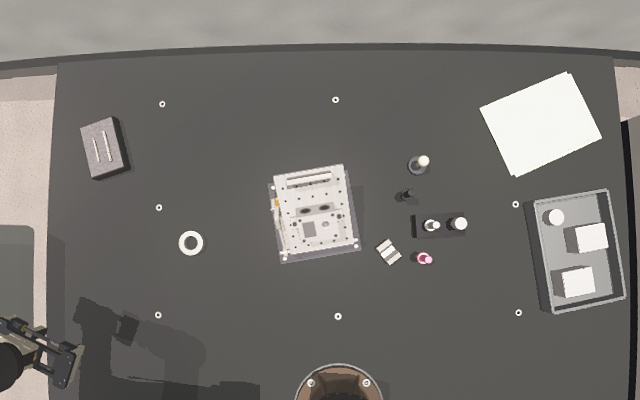

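View pics/side0.png

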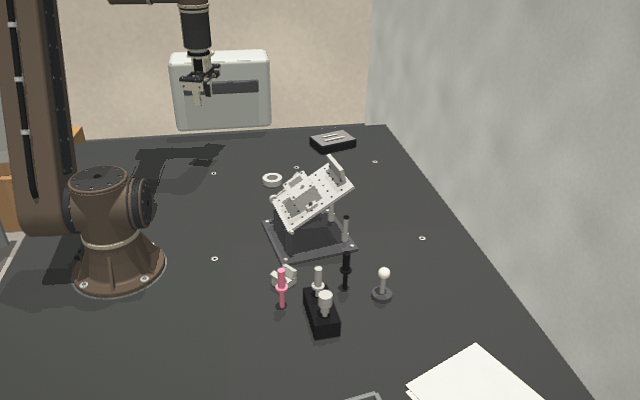

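Top: the fixture is at about (315,215) with its rail at (309,180) away from the robot. The rack is at (440,225). Candidates for the depth rod are the rack piece at side (318,275)/top (432,225), the rack piece at side (325,300)/top (458,224), the pink one at side (282,285) and the black one at side (346,265). I'll enlarge a crop to confirm which.

Run:
```python
from h import *
a=cv2.imread('pics/top0.png')[155:275,262:362]; b=cv2.imread('pics/side0.png')[150:345,255:405]
a=cv2.resize(a,None,fx=4,fy=4,interpolation=cv2.INTER_CUBIC); b=cv2.resize(b,None,fx=2.6,fy=2.6,interpolation=cv2.INTER_CUBIC)
im=np.zeros((510,800,3),np.uint8); im[:480,:400]=a; im[:b.shape[0],400:400+b.shape[1]]=b[:510,:400]
cv2.imwrite('pics/c1.png',im)
```

```text
(no output)
```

View pics/c1.png

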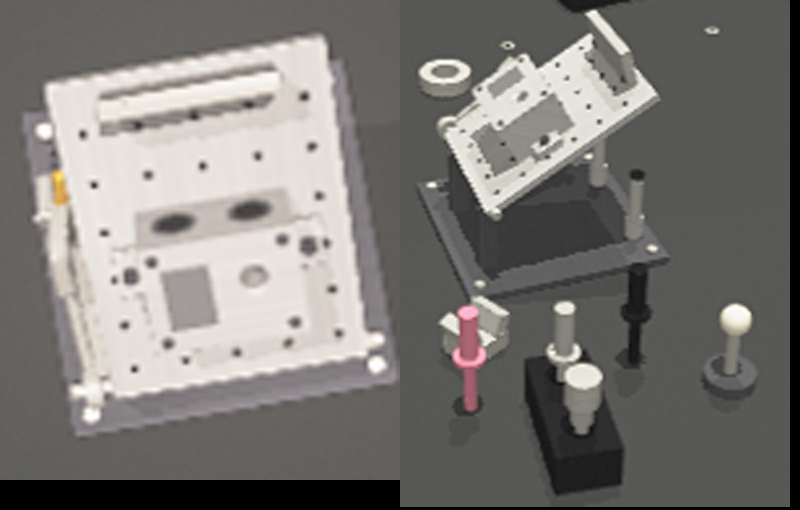

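The crop shows the depth rod is the rack piece with a disc collar, in the +y hole at side (318,275)/top (432,225). The other rack piece has a stepped head with no collar, so it is the plug. The pink and black look-alikes stand outside the rack. Next I'll measure the fixture.

Run:
```python
from h import *
t=load('top0');s=load('side0')
C=lambda u,v:(262+u/4,155+v/4); D=lambda u,v:(255+(u-400)/2.6,150+v/2.6)
for n,a,b in [('BL screw',(92,415),(432,185)),('BR screw',(376,365),(480,285)),('board hinge -y corner',(370,357),(494,213)),('board free -y corner',(322,40),(657,98)),
  ('rail -y top',(278,78),(630,60)),('rail +y top',(98,104),(590,14)),('bore?',(255,276),(545,145))]:
    x,e=tri((t,*C(*a)),(s,*D(*b))); print(n,x.round(4),np.round(e,1))
print(onz(t,*C(45,130),.012),onz(t,*C(92,415),.012),onz(t,*C(376,365),.012),onz(s,*D(652,248),.012))
# rod collar & grip top ; plug
for n,a,b in [('rod top',(432,222),(565,307)),('plug top',(461,222),(583,377))]:
    x,e=tri((t,*a),(s,*D(*b))); print(n,x.round(4),np.round(e,1))
print('rod collar via side z=.075', onz(s,*D(564,355),.072), 'pink',onz(s,*D(469,312),.11),'black',onz(s,*D(637,270),.11),'ball',onz(s,*D(735,320),.076))
```

```text
BL screw [0.4084 0.1382 0.0143] [0.1 0.1]
BR screw [ 0.4401 -0.0532  0.0124] [0.1 0.1]
board hinge -y corner [ 0.4529 -0.0433  0.0955] [4.1 4.1]
board free -y corner [ 0.6301 -0.0106  0.1954] [0.3 0.3]
rail -y top [0.6053 0.015  0.2275] [0.8 0.8]
rail +y top [0.5875 0.1126 0.2337] [3.2 3.2]
bore? [0.5101 0.0264 0.1279] [11.1 11.1]
[0.60172845 0.16992542 0.012     ] [0.40814594 0.13844986 0.012     ] [ 0.44020155 -0.05325787  0.012     ] [ 0.63230409 -0.01866381  0.012     ]
rod top [ 0.4983 -0.2304  0.1182] [3. 3.]
plug top [ 0.4987 -0.3075  0.1043] [2. 2.]
rod collar via side z=.075 [ 0.49308111 -0.24118104  0.072     ] pink [ 0.41137529 -0.21341985  0.11      ] black [ 0.57362001 -0.17780605  0.11      ] ball [ 0.65798543 -0.22375415  0.076     ]
```

```bash
cat >> h.py <<'E'
YAW=np.radians(9.3); H=np.array([.4455,.040,.095])
Rf=R.from_euler('z',YAW)
def boardR(th): return Rf*R.from_euler('y',-th)   # x along board, z normal
def bpt(th,p): return H+boardR(th).apply(np.array(p)/1e3)
def railR(th): return boardR(th)*R.from_euler('y',.25)
def gripR(th,sgn=1):
    m=railR(th).as_matrix(); x=-m[:,2]; z=sgn*m[:,0]; return R.from_matrix(np.c_[x,np.cross(z,x),z])
def railp(th,up): # point 'up' mm above rail foot along rail
    return bpt(th,[190+up*np.sin(.25),0,5+up*np.cos(.25)])
E
python3 - <<'E'
from h import *
t,r=TR(); print(r.as_matrix().round(3))
for sg in (1,-1):
    print(sg,delta(railp(.5,125),gripR(.5,sg)), railp(.5,125))
    print(delta([.4,.45,.36],gripR(.2,sg)))
E
```

```text
[[-0.     0.937 -0.35 ]
 [-0.001 -0.35  -0.937]
 [-1.     0.     0.001]]
1 (array([-119.06,   -8.62,   15.04]), array([-11.56,  51.91,  41.49])) [0.57716438 0.06156087 0.31159282]
(array([-119.78,    1.79,   -2.92]), array([-16.45,  21.71,  11.32]))
-1 (array([59.88, 13.04,  7.47]), array([-11.56,  51.91,  41.49])) [0.57716438 0.06156087 0.31159282]
(array([60.18, -2.53, -1.55]), array([-16.45,  21.71,  11.32]))
```

Request:
servo_tool --deltas '[[[4, 0, 0], [-3.5, 2.5, 2], 8.7], [[8, 1, 0.5], [-6.5, 5.5, 4.5], 8.7], [[13, 2, 1], [-9, 8.5, 7], 8.7], [[18, 3, 2], [-10.5, 12, 9.7], 8.7], [[23, 4, 3], [-11.5, 15.5, 12.5], 8.7]]'

```text
clock: 0.65
tool_pos: [0.3386, 0.4594, 0.3119]
orientation: [154.8, 85.0, 21.1]
force: [-0.2, 0.5, -0.2]
opening: 0.0869
```

Run:
```python
from h import *
print(delta(railp(.5,125),gripR(.5,-1)),state()['joint_pos'].round(1))
```

```text
(array([36.77,  8.73,  4.02]), array([ 0.73, 44.73, 12.3 ])) [ 76.4   4.7  -7.    4.3 -75.5 -31.1]
```

Request:
servo_tool --deltas '[[[4, 1, 0.4], [0.1, 4.5, 1.2], 8.7], [[8, 1.8, 0.8], [0.15, 9, 2.5], 8.7], [[12, 2.7, 1.3], [0.2, 13.5, 3.7], 8.7], [[16, 3.6, 1.7], [0.3, 18, 5], 8.7], [[20, 4.5, 2.1], [0.4, 22.5, 6.2], 8.7]]'

```text
clock: 1.15
tool_pos: [0.4589, 0.2573, 0.3116]
orientation: [170.2, 80.0, 16.3]
force: [1.1, 0.2, 0.1]
opening: 0.0873
```

Run:
```python
from h import *
print(delta(railp(.5,125),gripR(.5,-1)),state()['joint_pos'].round(1))
```

```text
(array([16.64,  4.18,  1.84]), array([ 1.02, 22.77, -1.92])) [ 55.9  -3.9 -17.2   6.8 -69.  -31.8]
```

Request:
servo_tool --deltas '[[[4, 1, 0.4], [0.2, 4.7, -0.4], 8.7], [[8, 1.8, 0.8], [0.4, 9.2, -0.8], 8.7], [[12, 2.7, 1.3], [0.6, 14, -1.2], 8.7], [[16, 3.8, 1.7], [0.8, 18.5, -1.6], 8.7], [[16.6, 4.2, 1.8], [1, 22.8, -1.9], 8.7]]'

```text
clock: 1.65
tool_pos: [0.5773, 0.0592, 0.3118]
orientation: [-179.7, 75.6, 9.5]
force: [0.7, 1.5, 0.3]
opening: 0.087
```

Request:
servo_tool --deltas '[[[0, 0, 0], [0, 0, 0], 8.7]]'

```text
clock: 1.75
tool_pos: [0.5784, 0.0553, 0.3112]
orientation: [-179.9, 75.7, 9.1]
force: [-0.3, 0.5, -1.0]
opening: 0.0874
```

Run:
```python
from h import *
print(delta(railp(.5,125),gripR(.5,-1)),state()['joint_pos'].round(1))
s=snap('wrist','w1')
for th in (.425,.5,.53): print(th,[proj(s,bpt(th,[190+11.1,y,48.6]))[0].round(0) for y in (-50,50)])
```

```text
(array([-0.37, -0.02, -0.06]), array([-0.05, -0.64,  0.01])) [ 28.2  -1.3 -15.1   5.2 -62.8 -21.1]
0.425 [array([310., 145.]), array([311., 238.])]
0.5 [array([317., 147.]), array([318., 244.])]
0.53 [array([320., 147.]), array([321., 246.])]
```

View pics/w1.png

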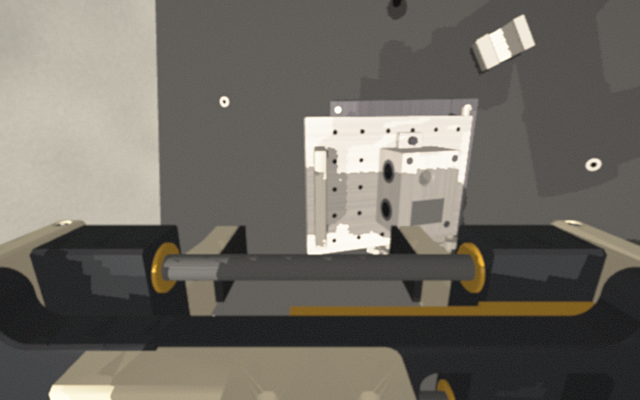

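The rail top runs from (322,150) to (323,247), which fits a board angle of about 0.53. The block's top face shows a grey square patch at (427,211) and a round bore candidate at (425,177). The dark ovals at (388,172) and (386,209) are on its side face. Now I'll descend on the rail.

```bash
sed -i 's/\.4455,\.040/.4455,.042/' h.py
python3 - <<'E'
from h import *
print(delta(railp(.53,30),gripR(.53,-1)),delta(railp(.53,8),gripR(.53,-1)))
E
```

```text
(array([-0.35,  1.71, -0.04]), array([ 8.93, -0.7 ,  0.19])) (array([-0.35,  1.71, -0.04]), array([11.13, -0.71,  0.12]))
```

Request:
servo_tool --deltas '[[[-0.2, 1, 0], [3, -0.3, 0.2], 6], [[-0.3, 1.7, 0], [6, -0.7, 0.2], 6], [[-0.3, 1.7, 0], [9, -0.7, 0.2], 6], [[-0.3, 1.7, 0], [10.2, -0.7, 0.15], 6], [[-0.3, 1.7, 0], [11.1, -0.7, 0.1], 6]]'

```text
clock: 2.3
tool_pos: [0.6026, 0.0683, 0.2027]
orientation: [179.8, 74.0, 9.1]
force: [0.4, 0.6, 0.5]
opening: 0.0605
```

Request:
servo_tool --deltas '[[[0, 0, 0], [0, 0, 0], 3], [[0, 0, 0], [0, 0, 0], 1.5], [[0, 0, 0], [0, 0, 0], 0.5], [[0, 0, 0], [0, 0, 0], 0.5], [[0, 0, 0], [0, 0, 0], 0.5]]'

```text
clock: 2.8
tool_pos: [0.6028, 0.0684, 0.2035]
orientation: [179.9, 74.0, 9.2]
force: [-0.3, -0.7, 0.3]
opening: 0.0255
```

Run:
```python
from h import *
o=state();print(o['joint_pos'].round(1),o['force'],o['moment'],o['opening'])
print(delta(railp(.53,8),gripR(.53,-1)))
# fit theta from current tcp: relative to H
t,_=TR(); d=Rf.inv().apply(t-H); print(d*1e3, np.hypot(d[0],d[2])*1e3, np.arctan2(d[2],d[0])-np.arctan2(5+8*np.cos(.25),190+8*np.sin(.25)))
s=snap('wrist','w2')
```

```text
[ 28.5   3.7 -25.3   7.3 -46.1 -23.6] [-0.34372184 -0.67672751  0.27969283] [-0.03742215  0.84873765  0.01703792] 0.0255287413711555
(array([ 0.01,  0.01, -0.04]), array([0.03, 0.06, 0.04]))
[159.47366273   0.62464252 108.48516761] 192.87529830597686 0.5310385588632046
```

View pics/w2.png

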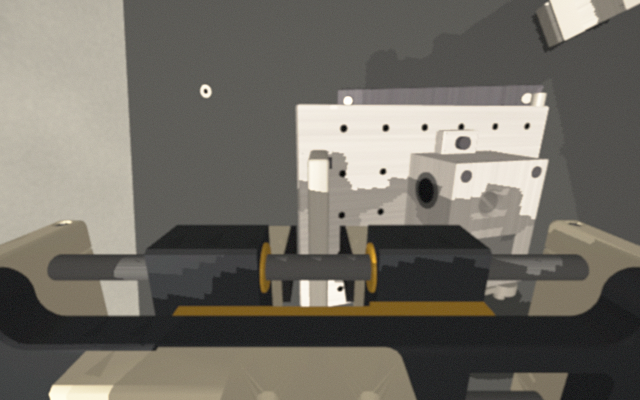

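The rail sits between the jaws at (318,240) and the fingers are still closing.

Request:
servo_tool --deltas '[[[0, 0, 0], [0, 0, 0], 0.5], [[0, 0, 0], [0, 0, 0], 0.5], [[0, 0, 0], [0, 0, 0], 0.5], [[0, 0, 0], [0, 0, 0], 0.5], [[0, 0, 0], [0, 0, 0], 0.5]]'

```text
clock: 3.35
tool_pos: [0.6028, 0.0683, 0.2034]
orientation: [179.8, 74.0, 9.1]
force: [0.4, -1.5, 1.3]
opening: 0.0118
```

```bash
cat >> h.py <<'E'
def rel(ths,th0):
    "rows following hinge arc from current pose assumed at th0"
    t,r=TR()
    for th in ths:
        q=Rf*R.from_euler('y',-(th-th0))*Rf.inv(); p=H+q.apply(t-H)
        a,b=delta(p,q*r); print(th,a,b)
E
python3 - <<'E'
from h import *
o=state();print(o['force'],o['moment'],o['opening'])
t,r=TR(); print(delta(railp(.53,8),gripR(.53,-1)))
rel(np.linspace(.56,.84,8),.53)
E
```

```text
[ 0.42498016 -1.51942396  1.29380747] [-0.18383626  0.8806475  -0.01323091] 0.011796036254306511
(array([ 0.01,  0.01, -0.04]), array([0.03, 0.05, 0.04]))
0.56 [0.   1.72 0.  ] [-0.55  0.    0.19]
0.6000000000000001 [0.   4.01 0.  ] [-1.27  0.    0.47]
0.64 [0.  6.3 0. ] [-1.97  0.    0.77]
0.68 [0.01 8.59 0.  ] [-2.67  0.    1.11]
0.72 [1.000e-02 1.089e+01 0.000e+00] [-3.35  0.    1.47]
0.76 [1.000e-02 1.318e+01 0.000e+00] [-4.02  0.    1.85]
0.8 [1.000e-02 1.547e+01 0.000e+00] [-4.67  0.    2.27]
0.84 [1.000e-02 1.776e+01 0.000e+00] [-5.3   0.    2.71]
```

Request:
servo_tool --deltas '[[[0, 1, 0], [-0.3, 0, 0.1], 0.5], [[0, 2, 0], [-0.64, 0, 0.22], 0.5], [[0, 3.2, 0], [-1, 0, 0.36], 0.5], [[0, 4, 0], [-1.27, 0, 0.47], 0.5], [[0, 5.2, 0], [-1.62, 0, 0.62], 0.5]]'

```text
clock: 3.85
tool_pos: [0.5923, 0.0666, 0.2177]
orientation: [179.9, 68.7, 9.2]
force: [4.0, -1.3, -1.8]
opening: 0.0114
```

Run:
```python
from h import *
o=state();print(o['force'],o['moment'],o['opening'])
t,r=TR(); d=Rf.inv().apply(t-H); th=np.arctan2(d[2],d[0])-.0661; print(th,np.hypot(d[0],d[2]),delta(railp(th,8),gripR(th,-1)))
rel(np.linspace(.66,.86,6),th)
```

```text
[ 3.96578906 -1.25676345 -1.84719468] [-0.6768634   0.10540617 -0.2845613 ] 0.011353487484070354
0.6231417137285857 0.19289613457898183 (array([ 0.02,  0.05, -0.04]), array([0.01, 0.06, 0.05]))
0.66 [0.   2.11 0.  ] [-0.67  0.    0.23]
0.7000000000000001 [0.  4.4 0. ] [-1.39  0.    0.52]
0.74 [0.  6.7 0. ] [-2.1   0.    0.83]
0.78 [0.01 8.99 0.  ] [-2.79  0.    1.16]
0.8200000000000001 [1.000e-02 1.128e+01 0.000e+00] [-3.47  0.    1.53]
0.86 [1.000e-02 1.357e+01 1.000e-02] [-4.13  0.    1.92]
```

Request:
servo_tool --deltas '[[[0, 2.1, 0], [-0.67, 0, 0.23], 0.5], [[0, 4.4, 0], [-1.39, 0, 0.52], 0.5], [[0, 6.7, 0], [-2.1, 0, 0.83], 0.5], [[0, 9, 0], [-2.8, 0, 1.16], 0.5], [[0, 11.3, 0], [-3.47, 0, 1.53], 0.5]]'

```text
clock: 4.35
tool_pos: [0.565, 0.0624, 0.2449]
orientation: [180.0, 57.2, 9.3]
force: [9.4, -12.7, 2.7]
opening: 0.0113
```

Run:
```python
from h import *
o=state();print(o['force'],o['moment'],o['opening'])
t,r=TR(); d=Rf.inv().apply(t-H); th=np.arctan2(d[2],d[0])-.0661; print(th,np.hypot(d[0],d[2]),delta(railp(th,8),gripR(th,-1)))
rel([.83,.84,.85,.86],th)
```

```text
[  9.42772602 -12.67605333   2.67821244] [-3.87475895 -1.76442539 -2.64329791] 0.011309743678734972
0.8244808811671953 0.19279227776421387 (array([0.03, 0.15, 0.01]), array([0.01, 0.08, 0.04]))
0.83 [-0.    0.32  0.  ] [-0.1  -0.    0.03]
0.84 [-0.    0.89  0.  ] [-0.28 -0.    0.1 ]
0.85 [-0.    1.46  0.  ] [-0.47 -0.    0.16]
0.86 [-0.    2.04  0.  ] [-0.65 -0.    0.23]
```

Request:
servo_tool --deltas '[[[0, 0.5, 0], [-0.15, 0.05, 0.05], 0.5], [[0, 0.9, 0], [-0.28, 0.05, 0.1], 0.5], [[0, 1.4, 0], [-0.45, 0.05, 0.16], 0.5], [[0, 1.4, 0], [-0.45, 0.05, 0.16], 0.5], [[0, 1.4, 0], [-0.45, 0.05, 0.16], 0.5]]'

```text
clock: 4.85
tool_pos: [0.5616, 0.0615, 0.2478]
orientation: [180.0, 55.8, 9.3]
force: [1.5, 1.9, -1.4]
opening: 0.0115
```

Run:
```python
from h import *
o=state();print(o['force'],o['moment'],o['opening'])
t,r=TR(); d=Rf.inv().apply(t-H); th=np.arctan2(d[2],d[0])-.0661; print(th)
T=snap('top','t3');S=snap('side','s3')
p=proj(T,bpt(0,[134,96,-50]))[0]; print(p,proj(S,bpt(0,[134,96,-50]))[0])
a=cv2.resize(T['image'][160:260,250:370],(480,400),interpolation=cv2.INTER_CUBIC)
b=cv2.resize(S['image'][160:270,255:365],(400,400),interpolation=cv2.INTER_CUBIC)[:,:320]
cv2.imwrite('pics/c3.png',np.hstack([a,b])[:,:,::-1])
```

```text
[ 1.52187596  1.9383313  -1.36923735] [0.24928183 1.50798396 0.36322284] 0.011470058685888943
0.8479667855587074
[275.96545579 200.96769755] [316.43169473 204.77960471]
```

View pics/c3.png

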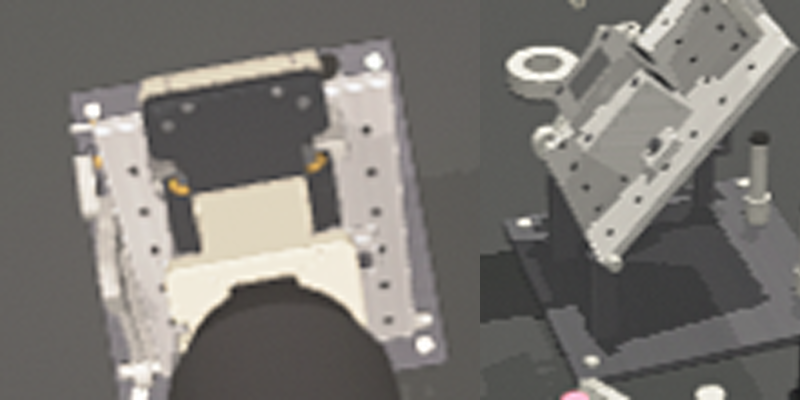

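Run:
```python
from h import *
for n in ('top0','t3'):
    s=load(n); hsv=cv2.cvtColor(s['image'],cv2.COLOR_RGB2HSV)
    m=((hsv[...,0]>12)&(hsv[...,0]<32)&(hsv[...,1]>110)&(hsv[...,2]>90))[180:235,262:290]
    ys,xs=np.nonzero(m); print(n,len(xs),sorted(zip(ys+180,xs+262))[:30])
    for a in (-.56,0,.42):
        # pivot at z guess 12mm above table..; strut 45 up
        for z0 in (15,): print(a,proj(s,[bpt(0,[134,96,z0-95]),bpt(0,[134+45*np.sin(a),96,z0-95+45*np.cos(a)])]).round(0).tolist())
t,r=TR(); d=Rf.inv().apply(t-H); th=np.arctan2(d[2],d[0])-.0661
rel(np.linspace(th,th-.3,7)[1:],th)
```

```text
top0 21 [(np.int64(198), np.int64(275)), (np.int64(198), np.int64(276)), (np.int64(199), np.int64(275)), (np.int64(199), np.int64(276)), (np.int64(199), np.int64(277)), (np.int64(200), np.int64(275)), (np.int64(200), np.int64(276)), (np.int64(200), np.int64(277)), (np.int64(201), np.int64(276)), (np.int64(201), np.int64(277)), (np.int64(202), np.int64(276)), (np.int64(202), np.int64(277)), (np.int64(203), np.int64(276)), (np.int64(203), np.int64(277)), (np.int64(203), np.int64(278)), (np.int64(204), np.int64(276)), (np.int64(204), np.int64(277)), (np.int64(204), np.int64(278)), (np.int64(205), np.int64(276)), (np.int64(205), np.int64(277)), (np.int64(205), np.int64(278))]
-0.56 [[277.0, 202.0], [277.0, 210.0]]
0 [[277.0, 202.0], [275.0, 201.0]]
0.42 [[277.0, 202.0], [274.0, 194.0]]
t3 2 [(np.int64(200), np.int64(274)), (np.int64(201), np.int64(274))]
-0.56 [[277.0, 202.0], [277.0, 210.0]]
0 [[277.0, 202.0], [275.0, 201.0]]
0.42 [[277.0, 202.0], [274.0, 194.0]]
0.7975842230737036 [ 0.   -2.86 -0.  ] [ 0.92  0.   -0.28]
0.7475842230737036 [ 0.   -5.73 -0.  ] [ 1.86  0.   -0.51]
0.6975842230737036 [ 0.   -8.59 -0.01] [ 2.81  0.   -0.69]
0.6475842230737036 [ 0.000e+00 -1.146e+01 -1.000e-02] [ 3.76  0.   -0.83]
0.5975842230737036 [ 0.000e+00 -1.432e+01 -1.000e-02] [ 4.72  0.   -0.92]
0.5475842230737036 [ 0.000e+00 -1.719e+01 -1.000e-02] [ 5.68  0.   -0.96]
```

Far less brass shows now, which fits a thrown pawl. I'll lower gently and watch the force as it passes the 0.635 notch.

Request:
servo_tool --deltas '[[[0, -1.7, 0], [0.55, 0, -0.17], 0.5], [[0, -3.4, 0], [1.1, 0, -0.32], 0.5], [[0, -5.1, 0], [1.66, 0, -0.46], 0.5], [[0, -6.9, 0], [2.24, 0, -0.59], 0.5], [[0, -8.6, 0], [2.81, 0, -0.69], 0.5]]'

```text
clock: 5.45
tool_pos: [0.5832, 0.0652, 0.228]
orientation: [180.0, 64.6, 9.3]
force: [3.4, -2.8, 0.6]
opening: 0.0115
```

```bash
cat > lo.py <<'E'
from h import *
import sys
o=state();print(o['force'].round(1),o['moment'].round(1),o['opening'],o['joint_pos'].round(0))
t,r=TR(); d=Rf.inv().apply(t-H); th=np.arctan2(d[2],d[0])-.0661; print(th,np.hypot(d[0],d[2]),d[1],delta(railp(th,8),gripR(th,-1)))
rel(th-np.array([.03,.06,.09,.12,.15]),th)
E
python3 lo.py
```

```text
[ 3.4 -2.8  0.6] [-1.   0.2 -0.5] 0.011469926630975666 [ 32.  -5. -37.  16. -35. -34.]
0.6948388078270147 0.19288397738237992 0.0006117425468723112 (array([0.03, 0.06, 0.  ]), array([0.01, 0.06, 0.05]))
0.6648388078270147 [ 0.   -1.72 -0.  ] [ 0.55  0.   -0.17]
0.6348388078270146 [ 0.   -3.44 -0.  ] [ 1.11  0.   -0.33]
0.6048388078270147 [ 0.   -5.16 -0.  ] [ 1.67  0.   -0.47]
0.5748388078270147 [ 0.   -6.88 -0.  ] [ 2.24  0.   -0.59]
0.5448388078270147 [ 0.   -8.59 -0.  ] [ 2.81  0.   -0.69]
```

Request:
servo_tool --deltas '[[[0, -1.2, 0], [0.38, 0, -0.12], 0.5], [[0, -2.4, 0], [0.76, 0, -0.24], 0.5], [[0, -3.6, 0], [1.16, 0, -0.35], 0.5], [[0, -4.8, 0], [1.55, 0, -0.44], 0.5], [[0, -6, 0], [1.95, 0, -0.53], 0.5]]'

```text
clock: 5.95
tool_pos: [0.5964, 0.0673, 0.2124]
orientation: [180.0, 70.7, 9.3]
force: [2.4, -0.6, -0.4]
opening: 0.0114
```

```bash
python3 lo.py
```

```text
[ 2.4 -0.6 -0.4] [-0.4  0.2 -0.1] 0.011363430072578076 [ 30.   1. -29.  10. -42. -26.]
0.588288387031955 0.1928327489165776 0.0005700677165283282 (array([ 0.03,  0.05, -0.  ]), array([0.01, 0.06, 0.04]))
0.5582883870319549 [-0.   -1.72 -0.  ] [ 0.55  0.   -0.17]
0.528288387031955 [-0.   -3.44 -0.  ] [ 1.11  0.   -0.33]
0.498288387031955 [-0.   -5.16 -0.  ] [ 1.67  0.   -0.47]
0.46828838703195497 [-0.   -6.88 -0.  ] [ 2.24  0.   -0.59]
0.43828838703195494 [-0.   -8.59 -0.  ] [ 2.81  0.   -0.69]
```

Request:
servo_tool --deltas '[[[0, -1.7, 0], [0.55, 0, -0.17], 0.5], [[0, -3.4, 0], [1.1, 0, -0.33], 0.5], [[0, -5.1, 0], [1.66, 0, -0.47], 0.5], [[0, -6.9, 0], [2.24, 0, -0.59], 0.5], [[0, -8.6, 0], [2.81, 0, -0.69], 0.5]]'

```text
clock: 6.45
tool_pos: [0.6123, 0.07, 0.1877]
orientation: [180.0, 79.4, 9.3]
force: [2.2, -1.6, -0.8]
opening: 0.0112
```

```bash
python3 lo.py
python3 - <<'E'
from h import *
T=snap('top','t4');S=snap('side','s4')
t,r=TR(); d=Rf.inv().apply(t-H); th=np.arctan2(d[2],d[0])-.0661
a=cv2.resize(T['image'][160:260,250:370],(480,400),interpolation=cv2.INTER_CUBIC)
b=cv2.resize(S['image'][160:270,255:365],(400,400),interpolation=cv2.INTER_CUBIC)[:,:320].copy()
print(proj(S,[bpt(th,[200,-80,5]),bpt(th,[200,-80,-5]),bpt(0.6,[200,-80,5]),bpt(th,[200,80,5])]))
for X,c in ((bpt(th,[200,-80,5]),(255,0,0)),(bpt(.6,[200,-80,5]),(0,0,255))):
    p=proj(S,X)[0]; cv2.circle(b,(int((p[0]-255)*3.636),int((p[1]-160)*3.636)),4,c,1)
cv2.imwrite('pics/c4.png',np.hstack([a,b])[:,:,::-1])
E
```

```text
[ 2.2 -1.6 -0.8] [-0.3 -0.3 -0. ] 0.011247726312311652 [ 27.   9. -19.   4. -52. -20.]
0.4354614374126236 0.1928777365968388 0.0006426730380845866 (array([0.04, 0.  , 0.01]), array([0.01, 0.06, 0.05]))
0.40546143741262364 [ 0.   -1.72 -0.  ] [ 0.55  0.   -0.17]
0.3754614374126236 [ 0.   -3.44 -0.  ] [ 1.11  0.   -0.33]
0.3454614374126236 [ 0.   -5.16 -0.  ] [ 1.67  0.   -0.46]
0.3154614374126236 [ 0.   -6.88 -0.  ] [ 2.24  0.   -0.59]
0.28546143741262364 [ 0.   -8.59 -0.01] [ 2.81  0.   -0.69]
[[355.52235448 191.06988285]
 [356.76936685 193.75958527]
 [350.01975294 182.54045774]
 [333.66662317 164.78754083]]
```

View pics/c4.png

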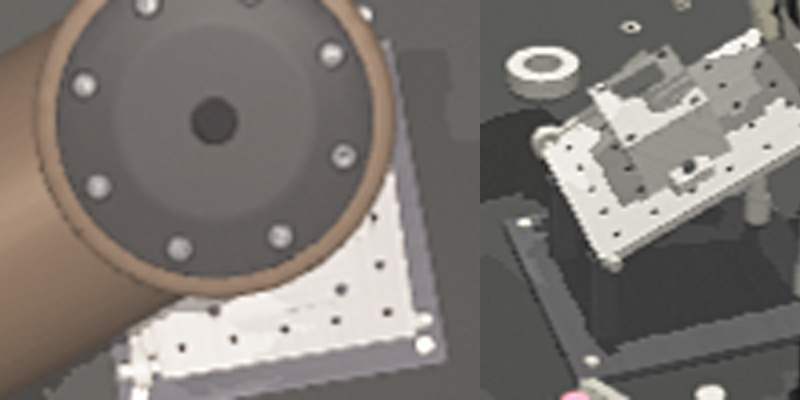

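The board has followed the gripper down, with its edge running from (610,262) to (800,150) in the crop, so the pawl is clear. I'll keep lowering.

Request:
servo_tool --deltas '[[[0, -1.7, 0], [0.55, 0, -0.17], 0.5], [[0, -3.4, 0], [1.1, 0, -0.33], 0.5], [[0, -5.1, 0], [1.66, 0, -0.46], 0.5], [[0, -6.9, 0], [2.24, 0, -0.59], 0.5], [[0, -8.6, 0], [2.81, 0, -0.69], 0.5]]'

```text
clock: 7.05
tool_pos: [0.6247, 0.072, 0.1601]
orientation: [179.6, 88.1, 8.9]
force: [3.0, 0.2, -2.7]
opening: 0.0114
```

Request:
servo_tool --deltas '[[[0, -1.7, 0], [0.55, 0, -0.17], 0.5], [[0, -3.4, 0], [1.1, 0, -0.33], 0.5], [[0, -5.1, 0], [1.66, 0, -0.46], 0.5], [[0, -6.9, 0], [2.24, 0, -0.59], 0.5], [[0, -8.6, 0], [2.81, 0, -0.69], 0.5]]'

```text
clock: 7.55
tool_pos: [0.6324, 0.0733, 0.1316]
orientation: [-0.0, 83.2, -170.7]
force: [2.4, -0.5, -3.3]
opening: 0.0114
```

```bash
python3 lo.py
```

```text
[ 2.4 -0.5 -3.3] [-0.  -1.3  0.1] 0.011405404967184733 [ 23.  24.  -2.  -2. -70. -13.]
0.12462655216852507 0.19303198256581838 0.0006590196628349559 (array([ 0.02, -0.35,  0.  ]), array([0.02, 0.07, 0.06]))
0.09462655216852507 [ 0.   -1.72 -0.  ] [ 0.55  0.   -0.17]
0.06462655216852507 [ 0.   -3.44 -0.  ] [ 1.11  0.   -0.32]
0.034626552168525074 [ 0.   -5.16 -0.  ] [ 1.68  0.   -0.45]
0.004626552168525075 [ 0.   -6.88 -0.  ] [ 2.24  0.   -0.57]
-0.025373447831474924 [ 0.   -8.59 -0.  ] [ 2.81  0.   -0.67]
```

Request:
servo_tool --deltas '[[[0, -1.2, 0], [0.38, 0, -0.12], 0.5], [[0, -2.4, 0], [0.76, 0, -0.23], 0.5], [[0, -3.6, 0], [1.15, 0, -0.33], 0.5], [[0, -4.8, 0], [1.55, 0, -0.42], 0.5], [[0, -6, 0], [1.95, 0, -0.51], 0.5]]'

```text
clock: 8.05
tool_pos: [0.6351, 0.0737, 0.1114]
orientation: [-0.0, 77.1, -170.7]
force: [2.8, -0.2, -2.4]
opening: 0.0115
```

```bash
python3 lo.py
```

```text
[ 2.8 -0.2 -2.4] [ 0.  -1.9  0. ] 0.011531645238118378 [ 22.  29.   3.  -3. -76. -12.]
0.018779073576003696 0.19294817177355664 0.000640816510548427 (array([ 0.02, -0.33,  0.  ]), array([0.01, 0.06, 0.05]))
-0.011220926423996302 [ 0.   -1.72 -0.  ] [ 0.55  0.   -0.17]
-0.0412209264239963 [ 0.   -3.44 -0.  ] [ 1.11  0.   -0.32]
-0.0712209264239963 [ 0.   -5.16 -0.  ] [ 1.68  0.   -0.46]
-0.1012209264239963 [ 0.   -6.88 -0.  ] [ 2.24  0.   -0.57]
-0.1312209264239963 [ 0.   -8.59 -0.  ] [ 2.81  0.   -0.67]
```

Request:
servo_tool --deltas '[[[0, -0.3, 0], [0.1, 0, -0.03], 0.5], [[0, -0.6, 0], [0.2, 0, -0.06], 0.5], [[0, -0.9, 0], [0.28, 0, -0.09], 0.5], [[0, -1.1, 0], [0.35, 0, -0.11], 0.5], [[0, -1.1, 0], [0.35, 0, -0.11], 0.5]]'

```text
clock: 8.55
tool_pos: [0.6352, 0.0737, 0.1089]
orientation: [0.0, 76.0, -170.7]
force: [-0.6, -0.2, 6.0]
opening: 0.0115
```

```bash
python3 lo.py
```

```text
[-0.6 -0.2  6. ] [ 0.1 -0.2 -0. ] 0.011519440526942877 [ 22.  30.   4.  -3. -78. -12.]
0.005953719533553295 0.19279735632448125 0.0006491060024686671 (array([ 0.04,  0.04, -0.01]), array([0.01, 0.06, 0.04]))
-0.024046280466446704 [-0.   -1.72 -0.  ] [ 0.55  0.   -0.17]
-0.0540462804664467 [-0.   -3.44 -0.  ] [ 1.11  0.   -0.33]
-0.0840462804664467 [-0.   -5.16 -0.  ] [ 1.67 -0.   -0.47]
-0.1140462804664467 [-0.   -6.88 -0.01] [ 2.24 -0.   -0.59]
-0.14404628046644669 [-0.   -8.59 -0.01] [ 2.81 -0.   -0.69]
```

The board is down: vertical force went from −2 to +6 N. I'll release and back off.

Request:
servo_tool --deltas '[[[0, 0, 0], [0, 0, 0], 2], [[0, 0, 0], [0, 0, 0], 3], [[0, 0, 0], [0, 0, 0], 4.5], [[0, 0, 0], [0, 0, 0], 4.5], [[0, 0, 0], [0, 0, 0], 4.5]]'

```text
clock: 9.05
tool_pos: [0.6351, 0.0737, 0.1087]
orientation: [-0.0, 76.0, -170.7]
force: [0.0, -0.4, 1.5]
opening: 0.0434
```

Request:
servo_tool --deltas '[[[0, 0, 0], [-2, 0, 0], 4.5], [[0, 0, 0], [-5, 0, 0], 4.5], [[0, 0, 0], [-9, 0, 0], 4.5], [[0, 0, 0], [-13, 0, 0], 4.5], [[0, 0, 0], [-17, 0, 0], 4.5]]'

```text
clock: 9.55
tool_pos: [0.6758, 0.0803, 0.2753]
orientation: [0.0, 76.0, -170.7]
force: [1.3, 0.6, 0.1]
opening: 0.0446
```

Run:
```python
from h import *
o=state();print(o['force'].round(1),o['opening'],o['tool_pos'])
T=snap('top','t5');S=snap('side','s5')
a=cv2.resize(T['image'][155:275,262:362],(400,480),interpolation=cv2.INTER_CUBIC)
b=cv2.resize(S['image'][150:345,255:405],None,fx=2.6,fy=2.6,interpolation=cv2.INTER_CUBIC)[:480,:390]
cv2.imwrite('pics/c5.png',np.hstack([a,b])[:,:,::-1])
print(proj(S,[bpt(0,[200,-80,5])]))
```

```text
[1.3 0.6 0.1] 0.044601810510516114 [0.67579825 0.08034145 0.27530874]
[[360.62915794 215.87011623]]
```

View pics/c5.png

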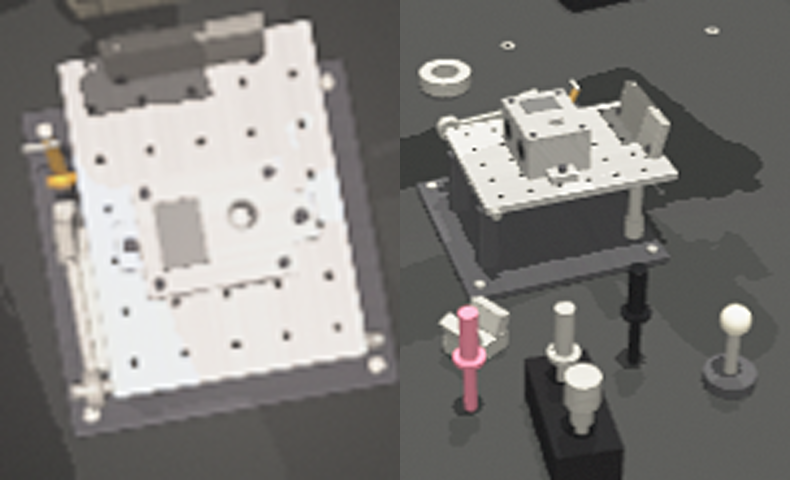

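The board is flat and the brass pawl leans back at crop (57,165). The bore mouth is at top crop (242,213) and side crop (555,122). Now I'll locate the rod and bore.

Run:
```python
from h import *
T=load('t5');S=load('s5')
u,v=262+242/4,155+213/4; print('bore',onz(T,u,v,.150), tri((T,u,v),(S,255+155/2.6,150+122/2.6)), 'side',onz(S,255+155/2.6,150+122/2.6,.15))
print('local',Rf.inv().apply(onz(T,u,v,.150)-H))
# rack: black rectangle in top; rods bright blobs
g=cv2.cvtColor(T['image'],cv2.COLOR_RGB2GRAY)
for nm,s,(x0,x1,y0,y1) in (('top',T,(415,475,208,242)),('side',S,(296,345,262,325))):
    g=cv2.cvtColor(s['image'],cv2.COLOR_RGB2GRAY)[y0:y1,x0:x1]
    n,l,st,c=cv2.connectedComponentsWithStats((g>110).astype(np.uint8))
    for i in range(1,n):
        if st[i,4]>8: print(nm,st[i],c[i]+[x0,y0])
    a=cv2.resize(s['image'][y0:y1,x0:x1],None,fx=8,fy=8,interpolation=cv2.INTER_CUBIC); cv2.imwrite(f'pics/r_{nm}.png',a[:,:,::-1])
a=cv2.imread('pics/r_top.png');b=cv2.imread('pics/r_side.png')
b=cv2.resize(b,None,fx=.8,fy=.8); im=np.zeros((410,800,3),np.uint8); im[:a.shape[0],:a.shape[1]]=a; h=min(410,b.shape[0]); im[:h,485:485+b.shape[1]]=b[:h,:315]
cv2.imwrite('pics/c6.png',im)
```

```text
bore [0.53589649 0.0355559  0.15      ] (array([0.53470895, 0.03575321, 0.14847776]), [np.float64(1.2854264701223155), np.float64(1.2854264701225386)]) side [0.53295471 0.033338   0.15      ]
local [ 0.0881669  -0.02096782  0.055     ]
top [ 39   9  14  13 134] [460.56716418 222.94776119]
top [ 10  11  15  12 106] [431.89622642 224.46226415]
side [ 15   3  22  52 530] [321.61320755 291.28113208]
```

View pics/c6.png

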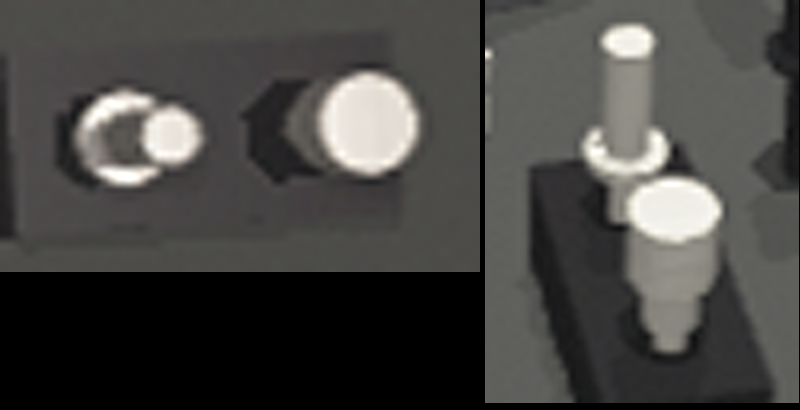

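Run:
```python
from h import *
T=load('t5');S=load('s5')
a=tri((T,436.5,224.9),(S,318.3,268.4)); b=tri((T,430.5,225.1),(S,317.9,285.4)); print('top',a,onz(T,436.5,224.9,.125),onz(S,318.3,268.4,.125));print('collar',b,onz(T,430.5,225.1,.075),onz(S,317.9,285.4,.075))
print('plug',onz(T,461.1,223.4,.106))
print(delta([.497,-.236,.30],gripR(.25,-1)),state()['joint_pos'].round(0))
```

```text
top (array([ 0.49355407, -0.23968869,  0.12511676]), [np.float64(0.5154429773120387), np.float64(0.5154429773123212)]) [ 0.49406419 -0.23980916  0.125     ] [ 0.4930666  -0.23950356  0.125     ]
collar (array([ 0.49362062, -0.2392469 ,  0.07378823]), [np.float64(0.6219968449480666), np.float64(0.6219968449479127)]) [ 0.49422396 -0.23901236  0.075     ] [ 0.49272919 -0.24055078  0.075     ]
plug [ 0.49713405 -0.30738202  0.106     ]
(array([ 0.04, 13.5 , -0.02]), array([ 3.42, 28.26, 22.9 ])) [ 21.  29.  25.  -3. -99. -12.]
```

Request:
servo_tool --deltas '[[[0, 2.5, 0], [0, 3.5, 2.8], 4.5], [[0, 5, 0], [0, 7, 5.6], 4.5], [[0, 7.5, 0], [0, 10.5, 8.6], 4.5], [[0, 10, 0], [0.5, 14.2, 11.5], 4.5], [[0, 12.5, 0], [1, 18, 14.5], 4.5]]'

```text
clock: 10.15
tool_pos: [0.5653, -0.1218, 0.3042]
orientation: [2.9, 89.1, -167.7]
force: [0.8, -0.9, 0.7]
opening: 0.0452
```

Run:
```python
from h import *
print(delta([.4937,-.2395,.24],gripR(.25,-1)),state()['joint_pos'].round(0))
```

```text
(array([ 0.08,  0.86, -0.04]), array([ 6.56, 10.44,  8.89])) [  7.   9.  -1.   0. -81.   2.]
```

Request:
servo_tool --deltas '[[[0, 0.5, 0], [1.5, 3, 2.5], 4.5], [[0, 0.9, 0], [3, 6, 5.1], 4.5], [[0, 0.9, 0], [4.5, 9, 7.7], 4.5], [[0, 0.9, 0], [6.5, 10.4, 8.9], 4.5], [[0, 0.9, 0], [6.5, 10.4, 8.9], 4.5]]'

```text
clock: 10.65
tool_pos: [0.4905, -0.2404, 0.2383]
orientation: [-21.6, 89.8, 167.6]
force: [0.3, 0.2, -0.5]
opening: 0.0449
```

Request:
servo_tool --deltas '[[[0, 0, 0], [0, 0, 0], 4.5]]'

```text
clock: 10.75
tool_pos: [0.4905, -0.2409, 0.2386]
orientation: [-15.5, 89.8, 173.7]
force: [0.5, 0.9, 0.9]
opening: 0.045
```

Run:
```python
from h import *
print(delta([.4937,-.2395,.085],gripR(.25,-1)),TR()[0],state()['joint_pos'].round(0))
```

```text
(array([-0.16,  0.15,  0.04]), array([15.36, -0.07, -0.38])) [ 0.49047008 -0.24086312  0.23857864] [ -6.   7. -12.  -0. -71.  15.]
```

Request:
servo_tool --deltas '[[[0, 0.1, 0], [3, -0.1, -0.4], 4.5], [[0, 0.1, 0], [6.5, -0.1, -0.4], 4.5], [[0, 0.1, 0], [10, -0.1, -0.4], 4.5], [[0, 0.1, 0], [13.5, -0.1, -0.4], 4.5], [[0, 0.1, 0], [15.4, -0.1, -0.4], 4.5]]'

```text
clock: 11.25
tool_pos: [0.4936, -0.2381, 0.0824]
orientation: [-29.8, 89.8, 159.4]
force: [0.8, -0.2, 0.5]
opening: 0.0452
```

Request:
servo_tool --deltas '[[[0, 0, 0], [0, 0, 0], 2.8]]'

```text
clock: 11.35
tool_pos: [0.4927, -0.2371, 0.0804]
orientation: [-24.5, 89.6, 164.8]
force: [0.3, -0.1, -0.4]
opening: 0.0411
```

Run:
```python
from h import *
print(delta([.4937,-.2395,.085],gripR(.25,-1)),TR()[0],state()['force'],state()['opening'])
s=snap('wrist','w6'); print(proj(s,[[.4937,-.2395,.125],[.4937,-.2395,.075]]))
```

```text
(array([-0.06,  0.38,  0.17]), array([-0.46,  0.25, -0.05])) [ 0.49272551 -0.2370676   0.08037359] [ 0.26443488 -0.0807519  -0.41218886] 0.04109867326487628
[[315.9751908  245.32727044]
 [315.91343846 214.63881449]]
```

View pics/w6.png

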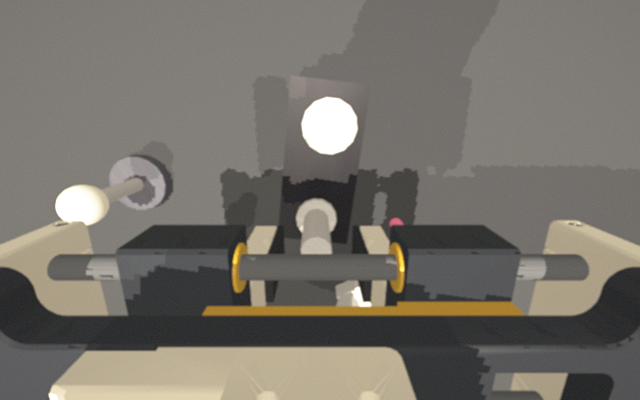

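The rod is centred between the jaws at (315,245), and the plug at (330,125) is clear. I'll raise the grip slightly and close.

Request:
servo_tool --deltas '[[[-0.1, 0.3, 0.1], [-0.45, 0.25, 0], 2.8], [[-0.1, 0.3, 0.1], [-0.45, 0.25, 0], 2.8], [[-0.1, 0.3, 0.1], [-0.45, 0.25, 0], 1.5], [[-0.1, 0.3, 0.1], [-0.45, 0.25, 0], 1], [[-0.1, 0.3, 0.1], [-0.45, 0.25, 0], 1]]'

```text
clock: 11.9
tool_pos: [0.4947, -0.24, 0.0871]
orientation: [168.6, 89.9, -2.0]
force: [0.4, 1.4, 4.5]
opening: 0.0163
```

Request:
servo_tool --deltas '[[[0, 0, 0], [0, 0, 0], 1], [[0, 0, 0], [0, 0, 0], 1], [[0, 0, 0], [0, 0, 0], 1]]'

```text
clock: 12.2
tool_pos: [0.4947, -0.2401, 0.0872]
orientation: [164.9, 89.9, -5.8]
force: [-0.6, 0.2, 3.1]
opening: 0.0161
```

Run:
```python
from h import *
print(delta([.4937,-.2395,.085],gripR(.25,-1)),TR()[0],state()['force'],state()['moment'],state()['opening'])
```

```text
(array([ 0.08, -0.1 , -0.03]), array([ 0.22, -0.08,  0.09])) [ 0.49472197 -0.24010836  0.0872231 ] [-0.64791349  0.21707793  3.14398403] [ 0.06817627  0.05361556 -0.00356689] 0.016135139100995635
```

Request:
servo_tool --deltas '[[[0, 0, 0], [-2, 0, 0], 1], [[0, 0, 0], [-4.5, 0, 0], 1], [[0, 0, 0], [-8, 0, 0], 1], [[0, 0, 0], [-12.5, 0, 0], 1], [[0, 0, 0], [-17, 0, 0], 1]]'

```text
clock: 12.7
tool_pos: [0.4935, -0.2398, 0.258]
orientation: [-86.5, 90.0, 102.9]
force: [0.8, -0.2, -1.4]
opening: 0.0163
```

Request:
servo_tool --deltas '[[[0, 0, 0], [-1.5, 0, 0], 1], [[0, 0, 0], [-2, 0, 0], 1]]'

```text
clock: 12.9
tool_pos: [0.4942, -0.2399, 0.28]
orientation: [173.7, 89.8, 3.1]
force: [-0.1, -1.1, -3.5]
opening: 0.0166
```

Run:
```python
from h import *
print(delta([.535,.0355,.278],gripR(.25,-1)),TR()[0],state()['force'],state()['moment'],state()['opening'])
```

```text
(array([ 0.07, -0.18, -0.02]), array([  0.22, -26.5 ,  -8.51])) [ 0.49418636 -0.23985987  0.27997627] [-0.09492429 -1.09761487 -3.50852528] [ 0.05411908 -0.05238183 -0.00974736] 0.01664737448883049
```

Request:
servo_tool --deltas '[[[0, 0, 0], [0, -3, -1], 1], [[0, 0, 0], [0, -7, -2.2], 1], [[0, 0, 0], [0, -11.5, -3.7], 1], [[0, 0, 0], [0, -16, -5.1], 1], [[0, -0.1, 0], [0.1, -20.5, -6.5], 1]]'

```text
clock: 13.4
tool_pos: [0.5239, -0.0253, 0.2773]
orientation: [2.1, 89.9, -168.5]
force: [1.6, 0.7, -2.2]
opening: 0.0166
```

Run:
```python
from h import *
print(delta([.535,.0355,.275],gripR(.25,-1)),TR()[0])
```

```text
(array([ 0.04,  0.08, -0.  ]), array([ 0.22, -5.82, -2.08])) [ 0.52392613 -0.02528919  0.27726517]
```

Request:
servo_tool --deltas '[[[0, 0, 0], [0.2, -2.5, -0.9], 1], [[0, 0, 0], [0.6, -4.5, -1.6], 1], [[0, 0, 0], [1.4, -5.8, -2.1], 1], [[0, 0, 0], [2.2, -5.8, -2.1], 1], [[0, 0, 0], [2.7, -5.8, -2.1], 1]]'

```text
clock: 13.9
tool_pos: [0.5343, 0.0349, 0.2482]
orientation: [6.1, 89.8, -164.5]
force: [0.8, 0.0, -2.2]
opening: 0.0162
```

Request:
servo_tool --deltas '[[[0, 0, 0], [0, 0, 0], 1]]'

```text
clock: 14.0
tool_pos: [0.5336, 0.0339, 0.2469]
orientation: [7.7, 89.6, -163.0]
force: [-0.4, 0.6, -2.1]
opening: 0.0162
```

Run:
```python
from h import *
t,_=TR();print(t,delta([.535,.0355,.25],gripR(.25,-1)))
S=snap('side','s7');W=snap('wrist','w7');T=snap('top','t7')
tip=t-[0,0,.0782]
print('tip proj side',proj(S,tip),'wrist',proj(W,tip),'bore wrist',proj(W,[.535,.0355,.150]),'bore side',proj(S,[.535,.0355,.150]),tip)
a=cv2.resize(S['image'][150:230,275:355],(400,400),interpolation=cv2.INTER_CUBIC)
b=cv2.resize(W['image'][100:260,240:400],(400,400),interpolation=cv2.INTER_CUBIC)
cv2.imwrite('pics/c7.png',np.hstack([a,b])[:,:,::-1])
```

```text
[0.53361076 0.0339465  0.24689574] (array([-0.01,  0.37, -0.05]), array([-0.31, -0.13, -0.16]))
tip proj side [[314.89627167 190.8823216 ]] wrist [[316.44829456 191.80891374]] bore wrist [[314.86005155 188.31594242]] bore side [[315.21223031 196.46108256]] [0.53361076 0.0339465  0.16869574]
```

View pics/c7.png

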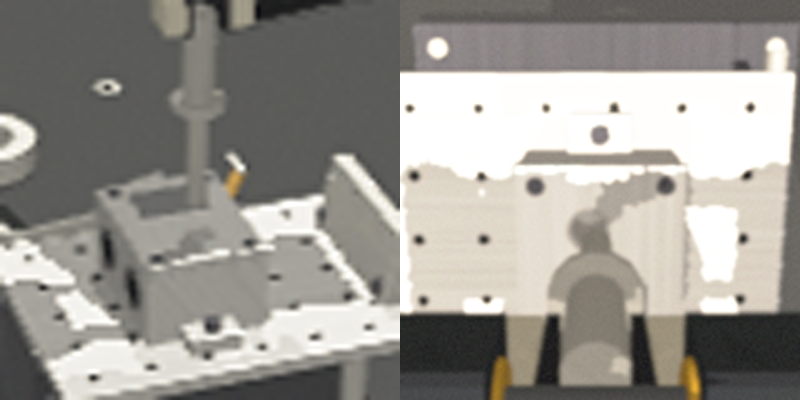

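The shank tip is at side crop (198,205), matching its prediction, but the rod hides the bore in the wrist view at crop (590,228). I'll shift 3 cm to +y to see the bore from close by.

Request:
servo_tool --deltas '[[[0, 0.2, 0], [-0.3, -1.5, 0], 1], [[0, 0.3, 0], [-0.5, -3, 0], 1], [[0, 0.3, 0], [-0.5, -3.5, 0], 1], [[0, 0.3, 0], [-0.5, -3.5, 0], 1]]'

```text
clock: 14.55
tool_pos: [0.5285, 0.0699, 0.2536]
orientation: [170.6, 89.9, -0.0]
force: [-0.3, -0.2, -2.1]
opening: 0.0166
```

Run:
```python
from h import *
t,_=TR();print(t,delta([.535,.0355,.25],gripR(.25,-1)))
W=snap('wrist','w8'); tip=t-[0,0,.0782]
c=proj(W,[.535,.035,.150])[0]; x0,y0=(c-30).astype(int); print('tip',proj(W,tip),'bore',c)
a=cv2.resize(W['image'][y0:y0+60,x0:x0+60],(480,480),interpolation=cv2.INTER_CUBIC)
b=cv2.resize(load('s5')['image'][180:212,298:330],(300,300),interpolation=cv2.INTER_CUBIC)
c=cv2.resize(load('t5')['image'][192:224,306:338],(300,300),interpolation=cv2.INTER_CUBIC)
im=np.zeros((600,790,3),np.uint8); im[:480,:480]=a; im[:300,485:785]=b; im[300:600,485:785]=c
cv2.imwrite('pics/c8.png',im[:,:,::-1]); print(x0,y0)
```

```text
[0.52853838 0.06986121 0.25356752] (array([ 0.08, -0.09, -0.02]), array([ 0.36,  3.5 , -0.08]))
tip [[317.09438127 191.76506792]] bore [316.52601399 152.21109846]
286 122
```

View pics/c8.png

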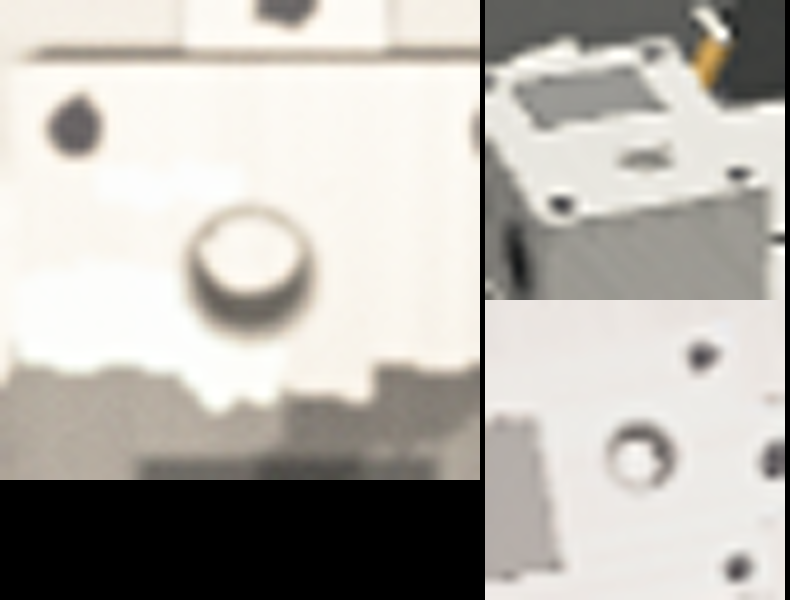

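The bore rim is centred at (317.2,155.9) in the wrist image, (322.6,208.6) in top and (315.1,196.9) in side. I'll triangulate.

Run:
```python
from h import *
W=load('w8');T=load('t5');S=load('s5')
A=(W,317.2,155.9);B=(T,322.6,208.6);C=(S,315.1,196.9)
for o in (A,B,C): print(onz(*o,.150))
print(tri(A,B,C))
for z in (.25,.225): print(delta([.5352,.0338,z],gripR(.25,-1)))
```

```text
[0.53368861 0.03864972 0.15      ]
[0.53506989 0.03532901 0.15      ]
[0.53428435 0.03325164 0.15      ]
(array([0.53458625, 0.03697065, 0.14819659]), [np.float64(2.1267332986853185), np.float64(1.7373163590153604), np.float64(0.5316803820487261)])
(array([ 0.06, -0.07, -0.02]), array([ 0.34,  3.62, -0.08]))
(array([ 0.06, -0.07, -0.02]), array([ 2.84,  3.62, -0.08]))
```

Run:
```python
from h import *
for n in ('w8','w7'):
    g=cv2.cvtColor(load(n)['image'],cv2.COLOR_RGB2GRAY); print(n); print('cols 300..334'); 
    for v in range(176,216,2): print(v,g[v,300:336:2])
```

```text
w8
cols 300..334
176 [171 170 176 176 175 175 176 168 167 169 161 130 124 129 126 128 128 128]
178 [171 169 168 166 165 163 164 159 158 145 127 119 118 120 120 119 139 148]
180 [171 156 116 113 111 110 112 109 111  92  79  81  78  82  82  87 108 108]
182 [173 154 111 111 109 109 106 108 103  86  77  79  77  79  85 100 107 106]
184 [169 155 115 106 110 106 112 108 108 100  78  79  78  83  96 108 106 106]
186 [173 156 114 109 109 109 107 111 109 107 102 105  95  97 106 107 106 108]
188 [173 157 110 109 110 109 107 107 109 106 107 108 109 106 107 105 106 106]
190 [171 157 112 108 109 107 109 109 109 106 108 107 109 108 109 104 108 104]
192 [172 164 113 108 110 108 108 101  93  92  94  99 107 107 107 108 107 105]
194 [169 163 116 106 108 109 102  91  91  93  92  90 103 108 108 106 106 108]
196 [173 161 117 107 111 110 102  90  91  94  94  89  99 107 105 107 105 106]
198 [171 163 114 110 111 107  97  93  92  93  93  93  96 108 108 107 107 105]
200 [173 162 112 110 110 108  95  93 100  95  96  93  97 104 107 105 105 105]
202 [174 160 114 107 101 100 106 114 114 114 115 114 108 104 101 103 
[... 1353 characters left out ...]
98 [221 226 224 224 221 184 140 120 123 124 122 121 167 218 217 217 219 221]
200 [222 224 224 223 226 211 149 126 133 129 128 128 151 204 218 219 220 222]
202 [220 224 224 216 174 149 140 150 155 152 151 149 145 148 183 212 220 223]
204 [221 225 218 165 147 153 155 154 156 155 154 154 156 155 141 152 200 221]
206 [222 215 167 151 159 158 159 155 158 156 156 156 155 156 156 149 155 212]
208 [219 168 148 155 155 155 155 158 157 154 155 157 159 156 159 155 152 174]
210 [199 151 153 153 153 153 147 135 131 131 130 142 150 154 158 157 155 153]
212 [183 153 154 153 152 143 127 124 123 124 120 122 125 141 154 156 155 151]
214 [160 151 155 152 140 125 127 125 122 124 124 122 120 124 147 154 154 160]
```

Run:
```python
from h import *
W=load('w8'); t,_=TR()
print(t, proj(W,t-[0,0,.0782]), proj(W,t-[0,.006,.0782]), onz(W,318,191.2,.1754)+[0,.006,0])
print(ray(W,318,191)[0])
```

```text
[0.52851789 0.06937715 0.25338831] [[317.19621284 191.2510901 ]] [[318.20183036 185.3986822 ]] [0.52775741 0.07513948 0.1754    ]
[ 0.53958668 -0.00247358  0.44304972]
```

Run:
```python
from h import *
for n,tt,vt,vc in (('w8',None,191.2,201.5),('w7',np.array([.5336,.0339,.2469]),None,201.0)):
    W=load(n); t=TR()[0] if tt is None else tt
    z=t[2]
    print(n,t,'collar low rim',onz(W,317.5,vc,z-.0182)+[0,.015,0],'collar top near grip: row209.5', onz(W,318.5,209.5,z-.0122)+[0,.009,0])
    print(proj(W,[t+[0,-.015,-.0182],t+[0,-.015,-.0122],t+[0,-.009,-.0122],t+[0,0,-.0122]]))
# same test when rod was in the rack (w6, before grip): tool-independent rod known approx
W=load('w6'); g=cv2.cvtColor(W['image'],cv2.COLOR_RGB2GRAY)
for v in range(194,254,3): print(v,g[v,290:342:3])
print(proj(W,[[.4947,-.2401-.015,.075],[.4947,-.2401-.009,.075],[.4947,-.2401-.009,.125]]))
```

```text
w8 [0.52851789 0.06937715 0.25338831] collar low rim [0.52942949 0.07630806 0.23518831] collar top near grip: row209.5 [0.52794506 0.07456899 0.24118831]
[[320.16626452 193.13156592]
 [320.22274717 195.29882644]
 [318.88843713 202.89853925]
 [316.92478566 214.08276598]]
w7 [0.5336 0.0339 0.2469] collar low rim [0.53440271 0.03991303 0.2287    ] collar top near grip: row209.5 [0.53290543 0.03858744 0.2347    ]
[[319.81386283 193.73507397]
 [319.92432701 195.91240644]
 [318.60651818 203.50674551]
 [316.66688423 214.6845988 ]]
194 [42 42 45 40 42 45 37 38 37 37 34 38 42 40 33 38 40 41]
197 [39 40 39 39 42 38 35 43 65 52 45 37 37 37 40 39 37 41]
200 [ 37  38  40  40  35  82 131 161 181 176 170 148  77  39  39  40  43  36]
203 [ 57  42  54  54  97 175 189 190 191 188 190 191 177 128  46  42  38  39]
206 [ 56  55  54 105 179 192 192 190 192 194 190 192 193 192 115  39  42  41]
209 [ 55  55  57 167 187 187 188 176 167 162 176 188 194 192 180  64  35  38]
212 [ 57  57  87 185 190 187 161 153 153 152 151 154 186 188 188 128  38  36]
215 [ 54  55 142 187 187 168 149 153 152 153 151 151 158 188
[... 341 characters left out ...]
8  53 113 208 151 153 154 158 155 154 152 152 166 128  39  38  35]
233 [ 56  55  55  51 134 150 156 153 155 155 153 151 150 127  34  39  38  36]
236 [ 56  57  54  50 130 151 154 157 157 163 153 152 150 139  40  36  41  33]
239 [ 79  78  74  70 137 151 174 187 192 187 188 180 154 139  44  39  37  39]
242 [ 84  81  86  83 147 182 189 188 188 191 189 186 186 148  61  48  45  39]
245 [ 80  84  78  84 166 188 186 188 187 187 188 187 186 182  81  68  71  68]
248 [ 83  85  85  92 189 188 187 186 191 187 186 189 188 188  95  68  68  68]
251 [ 80  82  86  88 188 195 191 189 189 190 190 190 188 191 110  67  69  68]
[[318.02279371 194.18326215]
 [316.67523485 202.07129256]
 [316.9726887  229.41108259]]
```

The wrist camera sees the held rod itself about 5.5 mm off in y, and it did the same in the rack. With that offset removed, the bore is at about (0.5347, 0.0334). I'll position there.

Run:
```python
from h import *
print(delta([.5347,.0334,.243],gripR(.25,-1)))
```

```text
(array([ 0.06, -0.07, -0.02]), array([ 1.04,  3.65, -0.02]))
```

Request:
servo_tool --deltas '[[[0, 0, 0], [0.2, 1.2, 0], 1], [[0, 0, 0], [0.4, 2.4, 0], 1], [[0, 0, 0], [0.8, 3.4, 0], 1], [[0, 0, 0], [1, 3.65, 0], 1], [[0, 0, 0], [1, 3.65, 0], 1]]'

```text
clock: 15.1
tool_pos: [0.5343, 0.0323, 0.2428]
orientation: [104.3, 90.0, -66.5]
force: [0.6, -0.3, -1.8]
opening: 0.016
```

Request:
servo_tool --deltas '[[[0, 0, 0], [0, 0, 0], 1]]'

```text
clock: 15.2
tool_pos: [0.5343, 0.0321, 0.2427]
orientation: [105.9, 90.0, -64.9]
force: [0.5, 0.1, -1.3]
opening: 0.0165
```

Run:
```python
from h import *
print(TR()[0],state()['force'],state()['moment'],delta([.5347,.0334,.235],gripR(.25,-1)))
```

```text
[0.5343476  0.0321239  0.24274947] [ 0.50536489  0.06475446 -1.33797705] [ 0.1444422  -0.08570418  0.03473016] (array([-0.08, -0.01, -0.03]), array([ 0.77, -0.12, -0.06]))
```

Request:
servo_tool --deltas '[[[0, 0, 0], [0.4, -0.12, -0.05], 1], [[0, 0, 0], [0.8, -0.12, -0.05], 1], [[0, 0, 0], [1.2, -0.12, -0.05], 1], [[0, 0, 0], [1.5, -0.12, -0.05], 1], [[0, 0, 0], [1.8, -0.12, -0.05], 1]]'

```text
clock: 15.7
tool_pos: [0.5347, 0.0335, 0.2245]
orientation: [103.1, 90.0, -67.7]
force: [-0.1, 0.3, -1.7]
opening: 0.0162
```

```bash
cat > st.py <<'E'
from h import *
print(TR()[0],state()['force'].round(1),state()['moment'].round(2),state()['opening'],delta([.5347,.0334,.188],gripR(.25,-1)))
E
python3 st.py
```

```text
[0.53466888 0.03351836 0.2244562 ] [-0.1  0.3 -1.7] [ 0.05 -0.05 -0.  ] 0.016203132526207857 (array([-0.06, -0.01, -0.04]), array([ 3.65,  0.01, -0.  ]))
```

Request:
servo_tool --deltas '[[[0, 0, 0], [0.3, 0, 0], 1], [[0, 0, 0], [0.6, 0, 0], 1], [[0, 0, 0], [0.9, 0, 0], 1], [[0, 0, 0], [1.2, 0, 0], 1]]'

```text
clock: 16.1
tool_pos: [0.5347, 0.0335, 0.2122]
orientation: [113.1, 90.0, -57.7]
force: [0.5, 0.1, -1.9]
opening: 0.0164
```

```bash
python3 st.py
```

```text
[0.53471618 0.03350471 0.21224789] [ 0.5  0.1 -1.9] [ 0.14 -0.15 -0.03] 0.01637662928951437 (array([-0.06, -0.02, -0.04]), array([2.42, 0.01, 0.  ]))
```

The tip is 16 mm into the bore with no contact force. I'll keep going down.

Request:
servo_tool --deltas '[[[0, 0, 0], [0.4, 0, 0], 1], [[0, 0, 0], [0.8, 0, 0], 1], [[0, 0, 0], [1.2, 0, 0], 1], [[0, 0, 0], [1.5, 0, 0], 1], [[0, 0, 0], [1.8, 0, 0], 1]]'

```text
clock: 16.6
tool_pos: [0.5347, 0.0335, 0.194]
orientation: [108.7, 90.0, -62.0]
force: [0.4, 1.4, -1.2]
opening: 0.0166
```

```bash
python3 st.py
```

```text
[0.53474023 0.03348513 0.19397472] [ 0.4  1.4 -1.2] [ 0.16 -0.21  0.02] 0.016583633756057346 (array([-0.05, -0.01, -0.04]), array([0.6 , 0.01, 0.01]))
```

Request:
servo_tool --deltas '[[[0, 0, 0], [0.15, 0, 0], 1], [[0, 0, 0], [0.3, 0, 0], 1], [[0, 0, 0], [0.45, 0, 0], 1], [[0, 0, 0], [0.45, 0, 0], 1]]'

```text
clock: 17.0
tool_pos: [0.5347, 0.0335, 0.1893]
orientation: [92.4, 90.0, -78.4]
force: [-0.5, 0.6, -2.6]
opening: 0.0164
```

```bash
python3 st.py
```

```text
[0.53465429 0.03348103 0.18929903] [-0.5  0.6 -2.6] [ 0.15 -0.16  0.02] 0.01638277168662683 (array([-0.06, -0.  , -0.04]), array([ 0.13,  0.01, -0.  ]))
```

Still no contact, and the expected bottom is about 1 mm further. I'll go in 0.5 mm steps.

Request:
servo_tool --deltas '[[[0, 0, 0], [0.06, 0, 0], 1], [[0, 0, 0], [0.12, 0, 0], 1], [[0, 0, 0], [0.12, 0, 0], 1]]'

```text
clock: 17.3
tool_pos: [0.5348, 0.0335, 0.1883]
orientation: [120.2, 90.0, -50.5]
force: [0.8, 0.6, -0.7]
opening: 0.0162
```

```bash
python3 st.py
```

```text
[0.5348096  0.03348664 0.18826249] [ 0.8  0.6 -0.7] [ 0.12 -0.16 -0.03] 0.016190843833948317 (array([-0.06, -0.02, -0.04]), array([0.03, 0.01, 0.01]))
```

Request:
servo_tool --deltas '[[[0, 0, 0], [0.04, 0, 0], 1], [[0, 0, 0], [0.08, 0, 0], 1], [[0, 0, 0], [0.08, 0, 0], 1]]'

```text
clock: 17.6
tool_pos: [0.5353, 0.0335, 0.1881]
orientation: [153.7, 89.9, -17.1]
force: [-0.3, 0.2, 3.8]
opening: 0.0161
```

```bash
python3 st.py
```

```text
[0.53532016 0.03349557 0.18813784] [-0.3  0.2  3.8] [0.1  0.12 0.03] 0.016080236886884047 (array([-0.04, -0.1 , -0.05]), array([ 0.01, -0.  ,  0.06]))
```

It has bottomed: vertical force went from −1.7 to +3.8 N at the expected height. I'll hold there for over a second.

Request:
servo_tool --deltas '[[[0, 0, 0], [0.05, 0, 0], 1], [[0, 0, 0], [0.05, 0, 0], 1], [[0, 0, 0], [0.05, 0, 0], 1], [[0, 0, 0], [0.05, 0, 0], 1], [[0, 0, 0], [0.05, 0, 0], 1]]'

```text
clock: 18.1
tool_pos: [0.5356, 0.0335, 0.1881]
orientation: [158.3, 89.8, -12.5]
force: [-1.0, 0.5, 5.2]
opening: 0.0163
```

Request:
servo_tool --deltas '[[[0, 0, 0], [0.04, 0, 0], 1], [[0, 0, 0], [0.04, 0, 0], 1], [[0, 0, 0], [0.04, 0, 0], 1], [[0, 0, 0], [0.04, 0, 0], 1], [[0, 0, 0], [0.04, 0, 0], 1]]'

```text
clock: 18.6
tool_pos: [0.5359, 0.0335, 0.1881]
orientation: [161.5, 89.8, -9.2]
force: [-0.5, 0.9, 5.6]
opening: 0.0165
```

Request:
servo_tool --deltas '[[[0, 0, 0], [0.04, 0, 0], 1], [[0, 0, 0], [0.04, 0, 0], 1], [[0, 0, 0], [0.04, 0, 0], 1]]'

```text
clock: 18.9
tool_pos: [0.5361, 0.0334, 0.1881]
orientation: [162.4, 89.8, -8.3]
force: [-0.5, -0.2, 5.3]
opening: 0.0161
```

```bash
python3 st.py
```

```text
[0.53611453 0.0334459  0.18809359] [-0.5 -0.2  5.3] [ 0.01  0.35 -0.03] 0.01608062188135774 (array([-0.02, -0.21, -0.07]), array([ 0.01, -0.02,  0.14]))
```

Request:
servo_tool --deltas '[[[0, 0, 0], [0, 0, 0], 2], [[0, 0, 0], [0, 0, 0], 3], [[0, 0, 0], [0, 0, 0], 4.5], [[0, 0, 0], [0, 0, 0], 4.5], [[0, 0, 0], [0, 0, 0], 4.5]]'

```text
clock: 19.4
tool_pos: [0.536, 0.0334, 0.1879]
orientation: [159.8, 89.8, -10.9]
force: [-1.0, 0.9, 0.6]
opening: 0.0436
```

Request:
servo_tool --deltas '[[[0, 0, 0], [-2, 0, 0], 4.5], [[0, 0, 0], [-5, 0, 0], 4.5], [[0, 0, 0], [-9, 0, 0], 4.5], [[0, 0, 0], [-13, 0, 0], 4.5], [[0, 0, 0], [-15, 4, 0], 4.5]]'

```text
clock: 19.9
tool_pos: [0.543, -0.0039, 0.3418]
orientation: [175.3, 89.5, 4.8]
force: [1.1, -0.4, 0.3]
opening: 0.045
```

Request:
servo_tool --deltas '[[[0, 0, 0], [0, -4, 0], 4.5], [[0, 0, 0], [0, -8, 0], 4.5], [[0, 0, 0], [0, -12, 0], 4.5], [[0, 0, 0], [0, -16, 0], 4.5], [[0, 0, 0], [0, -16, 0], 4.5]]'

```text
clock: 20.4
tool_pos: [0.5159, 0.1573, 0.3412]
orientation: [178.9, 89.5, 8.5]
force: [-0.4, -0.2, 0.4]
opening: 0.045
```

Run:
```python
from h import *
print(TR()[0],state()['force'])
T=snap('top','t9');S=snap('side','s9')
a=cv2.resize(T['image'][155:275,255:375],(400,400),interpolation=cv2.INTER_CUBIC)
b=cv2.resize(S['image'][145:345,245:405],None,fx=2.4,fy=2.4,interpolation=cv2.INTER_CUBIC)
im=np.zeros((480,790,3),np.uint8); im[:400,:400]=a; im[:,403:403+384]=b
cv2.imwrite('pics/c9.png',im[:,:,::-1])
X=[.5350,.0334]; print([proj(S,[*X,z])[0].round(1) for z in (.110+.063,.226)])
```

```text
[0.51591382 0.15733936 0.34120483] [-0.37046044 -0.23438987  0.36459925]
[array([315.5, 189.6]), array([315.7, 172.3])]
```

View pics/c9.png

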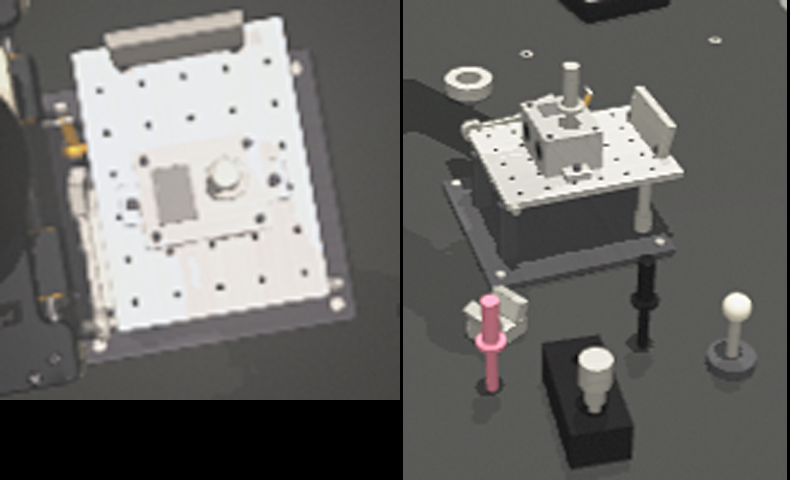

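The rod stands in the bore: in the side crop its top is at (571,65) and its collar at (571,104), which matches a bottomed rod (predicted 572,66 and 572,107). The board is flat, the pawl is thrown back and the bystanders are in place. I'll hand it in.

```bash
python3 -c "
from plant import ctrl
print(ctrl.close_job())"
```

```text
the job is handed in; nothing more can be done
None
```

The job is done and handed in at about 20 s of the 67 s allowed; the hand-in gave no verdict.

- **Board:** I gripped the rail at about 0.53 rad and raised the board to about 0.85 rad. The pawl was thrown back. I then lowered it along the hinge arc until it rested flat, with a touch-down force of about 6 N.
- **Depth rod:** I took the collared rod from the rack's +y hole and lowered it into the bore without side contact. It bottomed at the expected depth and was held about 1.3 s at roughly 5 N, then released.

**Last checks:**
- In the final pictures the rod stands in the bore, with its collar and top within about 1 px of where a bottomed rod should appear.
- The board is flat, the pawl is leaning back, and the plug and bystanders in view look undisturbed. The gripper is clear of everything.
- **Camera disagreement:** the wrist camera's view of the bore was off by about 5.5 mm in y compared with the other cameras. It showed the same offset on the held rod, so I corrected for it.
- **Tool drift:** the tool crept about 1 mm sideways during the hold. Sideways force stayed around 1 N.
- **Picture budget:** I viewed 13 pictures, three over the budget of 10.

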